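Weigh a vane carrier on the sprung hook scale

ROBOT

A 6-joint arm with a two-finger parallel gripper is mounted at the origin on the work surface. World frame = base frame: x ahead of the robot, y to its left, z up, the work surface at z = 0. Lengths are in m, angles in rad, forces in N, time in s.
With the tool pointing down it reaches from about 0.35 to 0.875 m from the base axis. Payload 4.2 kg.
Tool frame: the origin (TCP) lies midway between the tips of the shut fingers; the grasp point (between the pads) lies env.hold_point_z behind it (env.hold_point_z is the distance from the TCP to the grasp point, in m); x points along the fingers, z is the direction in which the jaws open and shut, and the axes are right-handed (so a half turn about x gives the same grasp; the last joint's range is limited). The gripper opens to 85 mm and grips with 20 to 120 N. Pads are 22 mm wide; open, the fingers measure 114 mm over their backs; the gripper's body (76 mm by 85 mm) begins 54 mm behind the grasp point. The pads swing forward as they close: fully open they stand 13 mm farther back than shut.
Start: joints at [0.259, 0.385, 0.008, 0, -1.194, -0.259], TCP at [0.625, 0, 0.192] pointing down, gripper open.
Joint ranges: [-3.14, 3.14], [-1.21, 2.06], [-1.07, 1.41], [-3.16, 2.05], [-2.99, -0.16], [-3.1, 3.1]. Speed limits (rad/s): [2.79, 2.79, 3.14, 3.14, 3.14, 3.14].

INTERFACE

Orientations are given as a rotation vector (axis times angle).
In Python, from workcell import env gives the robot as it stands.
- The arm moves only by the tool servo_tool, never from a script. Its argument "commands" is a list of rows, each a list of 3 entries, a list of its own where there are three numbers: the opening, from 0 (shut) to 1 (fully open), then the shift along the tool's x, y, z each as a share of 0.4 m, from -1 to 1, then the turn about the tool's x as a share of 90 degrees, from -1 to 1. In form: [[gripper, [x, y, z], yaw], ...]. A call has 1 to 12 rows; each row shifts and turns the commanded pose from where the row before left it, along the tool's axes as they then stand; what a row does not reach is not made up. A row lasts 1/10 s, in which the tool goes at most 50 mm and 8.59 degrees, less where a joint would pass 70% of its speed; a pose out of reach is approached as far as the arm can. A call with a number of a shift or a turn outside -1 to 1 is refused whole. A call with a gripper value outside its range is refused whole. The fingers move at their own pace and stop on an object; "grip_force" is the grip in N (left out, the last holds). Time passes only in rows, so rows that do not move let the fingers close. It gives the time, the measured TCP pose, the force and the opening at its end, in the units of the state.
- env.get_state(): the state, without advancing time (a new reading comes with each control period).
- env.read_camera(name): name is "scene" or "side" or "wrist"; returns the picture (400x640x3 uint8, red, green, blue); there is no depth.
- env.camera_model(name): a dict with "fov_y" (degrees; the focal length in pixels is half the picture's height over the tangent of half this angle, whatever the lens; pixels are square), "cx", "cy" (the principal point, pixels), "k1" (the pictures are not rectified: a ray, as slopes to the right and down, at radius r is drawn at 1 + k1 r^2 times it, then the intrinsics apply), "position" and "rotation" of the camera in the world; the wrist camera has in their place "T_tool_cam" (4x4, takes a point from camera to tool coordinates, whose origin is the TCP and whose axes are the tool frame's). Camera axes: x right, y up, looking along -z (the intrinsics and any distortion apply to the point x, -y, -z); pixel columns grow to the right and rows downward; lengths in m; the calibration is good to about 2 mm. A picture is of the moment at which its call begins: read the wrist's pose just before it. camera_model takes no time and is no camera call.
- env.hand_in(): hands the job in, once; it reports no verdict.
The state is a dict: "t": time; "qpos": joint angles; "qvel": joint speeds; "joint_efforts": joint torques, N m; "tool_pos": TCP position; "eef_rot": TCP orientation; "force": force on the tool from outside, world axes, zero at the start; "ft_torque": the same for the moment, N m; "opening": opening from 0.0 (shut) to 1.0 (fully open).
Only numpy, scipy, OpenCV 4.12 (cv2) and the standard library are available. Lean on these libraries where they do the work, as an engineer would, in place of code of your own. Each camera call takes 0.05 s, during which the arm holds its last target. There are 200 camera calls.

TASK

Weigh the carrier with the vane casting: lift it by its tab, pass the hook of the spring scale under its bail, and let it down slowly, at a few centimetres a second, until the hook bears the whole weight; only then let go, so that the hook neither jumps up nor drops as you release. Leave the carrier hanging upright and still in the hook's saddle with the pointer settled; never push the hook down to its stop, tip the carrier over or shift the other things on the bench.

Things in the scene. Friction and masses are not known exactly. Their poses are not given: they have to be found in the camera images.
- carrier: Loose steel carrier, hidden mass 0.30-0.90 kg, centred. Tray 90 (own x) x 110 (y) x 24 mm, vane casting fixed inside (top at z 49). 8 mm round posts at y -51 and +51 rise to z 105, then a roof-shaped 8 mm bail climbs to an apex at y 0 (underside z 125.5). On it a flat tab, 8 (x) x 30 (y) mm, z 127-190. The hook passes under the bail along x, either way. Origin: centre of tray's underside; z up.
- carrier_tab (a point): Where to grip the tab: 166 mm above the tray's underside, 24 mm below the tab's top; axes as the carrier's. Grip across its 8 mm thickness (own x) from above; fingertips up to 25 mm below this point stay clear of the hook when the carrier hangs.
- carrier_eye (a point): Underside of the bail's apex, 125.5 mm above the tray's underside, 40.5 mm below carrier_tab: the point that rests on the hook. Axes as the carrier's.
- scale: Spring scale, fixed to the bench: square column 36 x 36 mm, 354 mm high with its cap, on a base 130 x 130 x 12 mm (centre 20 mm towards own +x), graduated plates on two sides. A 50 mm carriage slides on the column; its hook rod sticks out towards own -x. Origin: column axis at bench level; z up.
- hook_seat (a point): Middle of the hook's saddle, on top of its 10 mm round rod (along own x), 125 mm from the column axis towards own -x; 240 mm above the bench unloaded, moves with the hook. Axes as the scale's. Saddle level for 15 mm either way, then the rod rises 13 mm: on one side to the arm that runs level to the column, on the other to the upturned free end, 33 mm from this point (own -x).
- hook (a joint): How far the hook and its pointer have moved down (m): 0 unloaded, 0.095 at the lower stop. Spring 110 N/m, about 0.4 N preload, light damping: a load dropped, or let go off balance, makes it bounce. The carrier rests at 23 to 77 mm, by its weight.
- jar: Bystander: white jar with black cap, 60 mm diameter, 85 mm high, loose, upright. Origin: centre of its underside.
- casting: Bystander: loose vane casting, 64 (own x) x 42 (own y) x 46 mm. Origin: centre of its underside.
- dispenser: Bystander: loose dispensing syringe with flange, lying along own x, 126 mm long, 44 mm wide, 36 mm high. Origin: under its middle.
There are look-alikes about, which are no part of the job. Several things have the shape of the carrier; the one meant has the colours described above.

How it is judged:
On the way, in this order (a step that is already met when the one before it is completed fails the run):
1. the carrier is held clear of the bench, off the hook (height (world z) of carrier above 0.05 m and value of joint hook below 0.008 m and contact force between the fingers and carrier above 0.5 N), for 0.2 s.
2. the carrier's bail is in the hook's saddle and has drawn the hook down by 15 mm or more while the fingers still hold the carrier (distance between carrier_eye and hook_seat below 0.022 m and value of joint hook above 0.015 m and contact force between the fingers and carrier above 0.5 N), for 0.2 s.
At the end, for the whole second after the job is handed in: The carrier hangs free from the hook: apex of its bail within 22 mm of the saddle's middle, its underside over 20 mm above the bench, tilted less than 0.15 rad, slower than 0.03 m/s; the hook is drawn down by 18 to 85 mm and moves slower than 0.01 m/s; the fingers do not touch the carrier (distance between carrier_eye and hook_seat below 0.022 m and value of joint hook between 0.018 and 0.085 m and velocity of joint hook between -0.01 and 0.01 m/s and height (world z) of carrier above 0.02 m and angle between carrier's own z axis and vertical below 0.15 rad and linear speed of carrier below 0.03 m/s and contact force between the fingers and carrier below 0.1 N).
It fails at once if the sprung hook jerks: it moves faster than 0.10 m/s (velocity of joint hook above 0.1 m/s or velocity of joint hook below -0.1 m/s).
It fails at once if the hook is pushed down to its stop (beyond 90 mm) (value of joint hook above 0.09 m).
It fails at once if the carrier is tipped by more than 35 degrees (angle between carrier's own z axis and vertical above 0.61 rad).
It fails at once if the jar, the loose casting or the dispenser is moved by more than 20 mm (distance of any of jar, casting, dispenser from where it was at the start of the episode above 0.02 m).
It also fails if it takes over 45 s, if anything falls off the work surface, if the arm or the gripper's body presses on something with over 40 N, if the wrist force passes 120 N, or if a joint passes its speed limit or range.

## Working session

There is one attempt and no reset: what is moved stays moved. The work goes in short steps, Python scripts to look and compute and a tool call to move; the robot and the scene stay as the last step left them, time stands still between calls to the robot, and variables do not carry over. Pictures are saved under pics/ and viewed, about 8 in all and at most 12, crops included, and the job is handed in when it is done.

Besides the shell and the picture viewer there is one more tool, called after "Emit:" by a JSON object that holds its "api" and its "payload". servo_tool: Moves the arm, as the interface text tells. Its arguments: {"type":"object","properties":{"commands":{"type":"array","items":{"type":"array"}},"grip_force":{"type":"number"}},"required":["commands"]}

```bash
ls; mkdir -p pics
cat > h.py <<'E'
import numpy as np, cv2
from workcell import env
from scipy.spatial.transform import Rotation as R
def cam(name):
    m=env.camera_model(name); s=env.get_state()
    if 'T_tool_cam' in m:
        T=np.eye(4);T[:3,:3]=R.from_rotvec(s['eef_rot']).as_matrix();T[:3,3]=s['tool_pos'];T=T@np.array(m['T_tool_cam']);return m,T[:3,3],T[:3,:3]
    Rm=np.array(m['rotation']);
    if Rm.shape!=(3,3): Rm=R.from_rotvec(Rm).as_matrix()
    return m,np.array(m['position']),Rm
def f(m): return 200/np.tan(np.radians(m['fov_y'])/2)
def ray(c,u,v):
    m,p,Rm=c; F=f(m); d=np.array([(u-m['cx'])/F,(v-m['cy'])/F]); x=d.copy()
    for _ in range(20): x=d/(1+m['k1']*(x@x))
    r=Rm@np.array([x[0],-x[1],-1]); return p,r/np.linalg.norm(r)
def plane(c,u,v,z):
    p,r=ray(c,u,v); return p+r*(z-p[2])/r[2]
def tri(c1,a,c2,b):
    p,r=ray(c1,*a);q,s=ray(c2,*b)
    t=np.linalg.lstsq(np.c_[r,-s],q-p,rcond=None)[0]
    A=p+r*t[0];B=q+s*t[1]; return (A+B)/2,np.linalg.norm(A-B)
def proj(c,X):
    m,p,Rm=c; x=Rm.T@(np.array(X)-p); s=np.array([x[0],-x[1]])/-x[2]; s=s*(1+m['k1']*(s@s)); return s*f(m)+[m['cx'],m['cy']]
E
python3 - <<'E'
from h import *
print(env.get_state(),env.hold_point_z)
for n in('scene','side','wrist'):
    c=cam(n);print(n,c); cv2.imwrite(f'pics/{n}0.png',env.read_camera(n)[:,:,::-1])
a=[cv2.imread(f'pics/{n}0.png') for n in('scene','side','wrist')]
E
```

```text
pics
{'t': 0.0, 'qpos': array([ 2.58600305e-01,  3.85582551e-01,  6.57147138e-03, -5.14470219e-04,
       -1.19399463e+00, -2.58654144e-01]), 'qvel': array([-0.0009922 , -0.00041292,  0.00061161,  0.00022605, -0.00086211,
       -0.00046271]), 'joint_efforts': array([-9.55001960e-04, -3.92286408e+01,  1.88399577e+01,  4.18616563e+00,
       -4.72148502e-03,  8.27910434e-07]), 'tool_pos': array([6.24302862e-01, 1.34231819e-05, 1.90382434e-01]), 'eef_rot': array([-2.21886145e+00,  3.84806335e-04,  2.22387775e+00]), 'force': array([ 0.90958995,  1.1927221 , -0.37576521]), 'ft_torque': array([-0.02113298, -0.01031353, -0.04307593]), 'opening': 1.0053280306415253} 0.0187
scene ({'fov_y': 44.0947973845896, 'cx': 324.69119665488506, 'cy': 197.34789268044977, 'k1': 0.03369862905904164, 'position': array([1.12747371, 0.0592066 , 1.14748567]), 'rotation': array([0.3996243 , 0.49389792, 1.67245712])}, array([1.12747371, 0.0592066 , 1.14748567]), array([[-0.15583954, -0.83762569,  0.52354297],
       [ 0.98766096, -0.12382334,  0.09588329],
       [-0.01548747,  0.53202536,  0.84658677]]))
side 
[... 426 characters left out ...]
rist ({'fov_y': 63.19746766952475, 'cx': 322.9492244729638, 'cy': 195.53945231788083, 'k1': -0.04747406477467391, 'T_tool_cam': array([[-6.34122721e-04,  2.86694170e-01, -9.58021947e-01,
        -1.81912248e-01],
       [-6.11394714e-04,  9.58021849e-01,  2.86694545e-01,
         7.29433540e-02],
       [ 9.99999612e-01,  7.67529079e-04, -4.32220123e-04,
        -6.38311904e-04],
       [ 0.00000000e+00,  0.00000000e+00,  0.00000000e+00,
         1.00000000e+00]])}, array([ 0.62537595, -0.07291961,  0.37242616]), array([[-9.99996147e-01, -1.51833144e-03,  2.32403737e-03],
       [ 7.88596275e-04, -9.58052689e-01, -2.86591038e-01],
       [ 2.66169043e-03, -2.86588101e-01,  9.58050195e-01]]))
```

View pics/scene0.png

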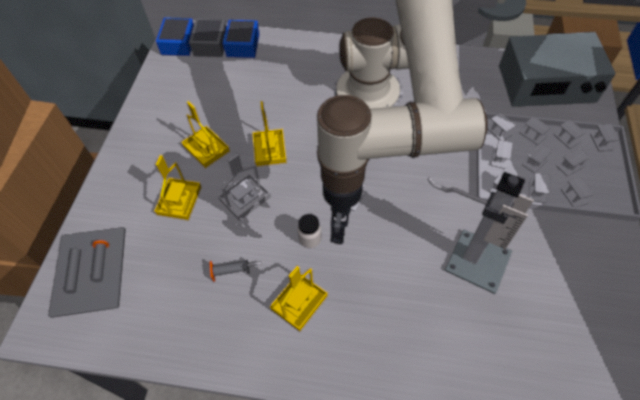

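View pics/side0.png

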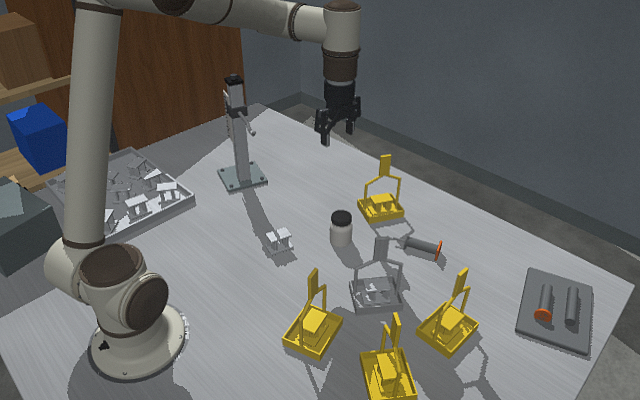

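The grey steel carrier is at scene (244,195) and side (375,290). It stands between yellow look-alikes, with the jar and dispenser nearby. The scale is at scene (490,240) and side (240,140). I'll zoom in on these.

Run:
```python
import cv2,numpy as np
a=cv2.imread('pics/scene0.png');b=cv2.imread('pics/side0.png')
def z(i,x,y): 
    return cv2.resize(i[y:y+75,x:x+100],None,fx=4,fy=4,interpolation=cv2.INTER_CUBIC)
o=np.vstack([np.hstack([z(a,200,145),z(b,335,232)]),np.hstack([z(a,440,165)if 0 else cv2.resize(a[165:300,440:560],(400,450))[:300],z(b,200,70)])])
cv2.imwrite('pics/z1.png',o)
```

```text
(no output)
```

View pics/z1.png

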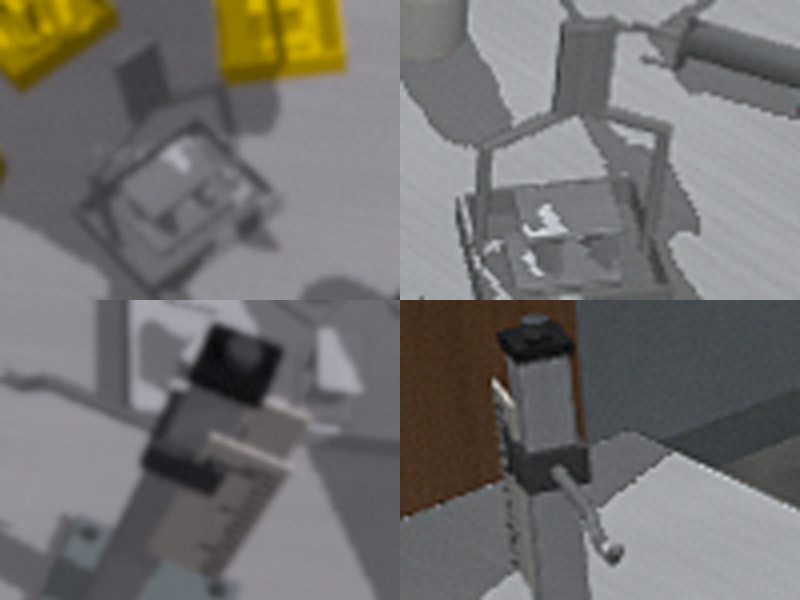

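Run:
```python
from h import *
S,D=cam('scene'),cam('side')
print('tabtop tri',tri(S,(233.75,158.5),D,(382.5,238.1)))
for c,pts in((S,[(228.8,162),(238.8,155)]),(D,[(376.2,237.5),(388.8,238.8)])):
    P=[plane(c,*p,.19) for p in pts]; print('tab',P,np.degrees(np.arctan2(*(P[1]-P[0])[1::-1])))
P=[plane(S,*p,.012) for p in[(466,232),(512,247),(494,291),(445,264)]];print('base',np.round(P,3),np.mean(P,0))
P=[plane(D,*p,.012) for p in[(218,172),(252,163),(268,181),(232,191)]];print('base side',np.round(P,3),np.mean(P,0))
print('cap',plane(S,512,183,.35),plane(D,233.5,78,.35))
print('tip',tri(S,(431,181),D,(253.75,132.5)))
print('jar',plane(S,309,222,.085),plane(D,341,217,.085))
print('disp',plane(S,232,268,.02),plane(D,423,247,.02))
print('castD',plane(D,279,240,.03))
for n,p,q in(('y1',(263,105),0),('y2',(191,106),0),('y3',(160,160),0),('y4',(296,272),0)):print(n,plane(S,*p,.18))
```

```text
tabtop tri (array([ 0.45513006, -0.28625431,  0.18512044]), np.float64(0.0018113880783447464))
tab [array([ 0.46994561, -0.29289993,  0.19      ]), array([ 0.4459861 , -0.27427487,  0.19      ])] 142.14009425163937
tab [array([ 0.44299345, -0.27961157,  0.19      ]), array([ 0.45843733, -0.30101933,  0.19      ])] -54.19274756113426
base [[0.476 0.308 0.012]
 [0.502 0.422 0.012]
 [0.628 0.374 0.012]
 [0.575 0.257 0.012]] [0.54545701 0.34034888 0.012     ]
base side [[0.501 0.4   0.012]
 [0.613 0.365 0.012]
 [0.582 0.247 0.012]
 [0.469 0.283 0.012]] [0.54119088 0.32377345 0.012     ]
cap [0.54955832 0.31963237 0.35      ] [0.52879286 0.30122115 0.35      ]
tip (array([0.49220872, 0.1808744 , 0.24252252]), np.float64(0.0011192696152050265))
jar [ 0.54697119 -0.08821419  0.085     ] [ 0.54117197 -0.09503789  0.085     ]
disp [ 0.66805516 -0.26351378  0.02      ] [ 0.66157851 -0.27719701  0.02      ]
castD [ 0.40922196 -0.00096668  0.03      ]
y1 [ 0.2701376  -0.25514245  0.18      ]
y2 [ 0.30096249 -0.44136643  0.18      ]
y3 [ 0.48171889 -0.46392138  0.18      ]
y4 [ 0.72212177 -0.08132592  0.18      ]
```

Emit:
{"api": "servo_tool", "payload": {"commands": [[1,[-0.06,0.07,0.04],0],[1,[-0.06,0.09,0.05],0],[1,[-0.04,0.09,0.053],0],[1,[-0.04,0.09,0.053],0],[1,[-0.04,0.09,0.053],0],[1,[-0.04,0.09,0.053],0],[1,[-0.04,0.09,0.053],0],[1,[-0.02,0.1,0.06],0],[1,[0,0,0],-0.095],[1,[0,0,0],-0.095],[1,[0,0,0],-0.095],[1,[0,0,0],-0.095]]}}

```text
t: 1.35
tool_pos: [0.4586, -0.2841, 0.3272]
eef_rot: [1.877, 0.584, -1.878]
force: [0.5, -0.4, -0.3]
opening: 1.001
```

Emit:
{"api": "servo_tool", "payload": {"commands": [[1,[0,0,0],-0.095],[1,[0,0,0],0],[1,[0,0,0],0]]}}

```text
t: 1.65
tool_pos: [0.4589, -0.2839, 0.3273]
eef_rot: [1.788, 0.697, -1.788]
force: [-0.4, -0.6, 0.1]
opening: 1.001
```

Run:
```python
from h import *
s=env.get_state();c=cam('wrist');im=env.read_camera('wrist')[:,:,::-1].copy();cv2.imwrite('pics/w1r.png',im)
print(s['tool_pos'],s['eef_rot'],s['force']); print(R.from_rotvec(s['eef_rot']).as_matrix().round(3))
for X in([.455,-.286,.19],):print(proj(c,X))
np.savez('w1.npz',p=c[1],R=c[2]); cv2.imwrite('pics/w1.png',im)
```

```text
[ 0.45885872 -0.28389786  0.32727904] [ 1.787549    0.69691206 -1.78816229] [-0.36480519 -0.6297263   0.1035113 ]
[[-0.     0.676 -0.736]
 [ 0.    -0.736 -0.676]
 [-1.    -0.     0.   ]]
[327.55373404 175.2708202 ]
```

View pics/w1.png

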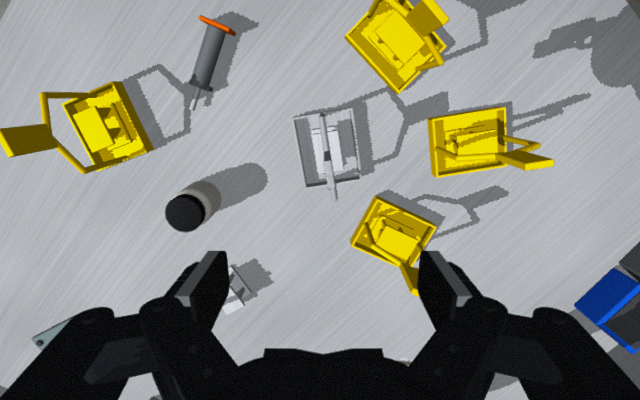

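The wrist view shows the steel carrier at about (325,150), with the tab edge-on down to about (336,200). I'll zoom in on the tab.

Run:
```python
import cv2
i=cv2.imread('pics/w1.png')[100:210,280:380];cv2.imwrite('pics/z2.png',cv2.resize(i,None,fx=5,fy=5,interpolation=cv2.INTER_CUBIC))
```

```text
(no output)
```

View pics/z2.png

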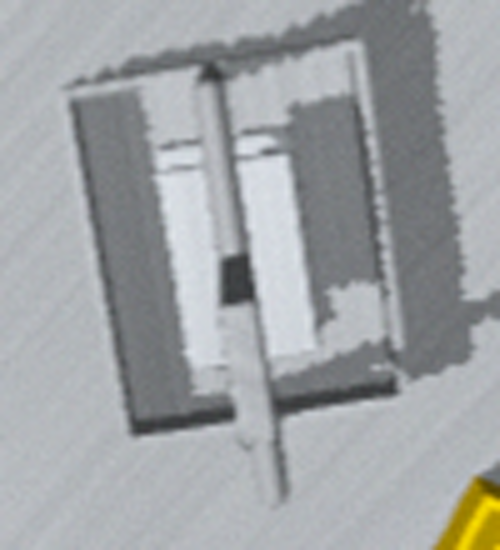

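Run:
```python
from h import *
c=cam('wrist'); g=lambda x,y,z:plane(c,280+x/5,100+y/5,z)
print('tab',g(248,372,.19))
for n,a,b,z in(('tab',(237,303),(262,442),.19),('L',(70,90),(135,430),.024),('Rt',(360,42),(397,385),.024),('top',(70,90),(360,42),.024)):
    d=g(*b,z)-g(*a,z);print(n,np.degrees(np.arctan2(d[1],d[0])),np.linalg.norm(d))
print('tray c',np.mean([g(70,90,.024),g(360,42,.024),g(135,430,.024),g(397,385,.024)],0))
s=env.get_state();Rm=R.from_rotvec(s['eef_rot']).as_matrix()
print('yz to tab',Rm.T@(g(248,372,.19)-s['tool_pos'])); print('jaw',np.degrees(np.arctan2(*Rm[1::-1,2])))
```

```text
tab [ 0.45415606 -0.28804906  0.19      ]
tab 142.85798792889221 0.02912316121884382
L 142.2811356213649 0.10416275899480078
Rt 140.29374192847243 0.10293953555680938
top -128.25708654093506 0.0853513148942706
tray c [ 0.45440142 -0.29008915  0.024     ]
yz to tab [ 1.37303975e-01 -1.04009471e-04  6.29834277e-03]
jaw -137.39803255004148
```

Emit:
{"api": "servo_tool", "payload": {"commands": [[1,[0,0,0.016],-0.054],[1,[0.05,0,0],-0.054],[1,[0.1,0,0],0],[1,[0.1,0,0],0],[1,[0.1,0,0],0],[1,[0.06,0,0],0],[1,[0.04,0,0],0],[1,[0,0,0],0],[1,[0,0,0],0]]}}

```text
t: 2.6
tool_pos: [0.4547, -0.2886, 0.148]
eef_rot: [1.673, 0.823, -1.673]
force: [0.3, -0.0, 0.3]
opening: 0.999
```

Run:
```python
from h import *
s=env.get_state();c=cam('wrist');im=env.read_camera('wrist')[:,:,::-1].copy()
print(s['tool_pos'],s['force']);cv2.imwrite('pics/w2.png',im)
```

```text
[ 0.45467097 -0.28859442  0.14801172] [ 0.31652324 -0.03817972  0.25394166]
```

View pics/w2.png

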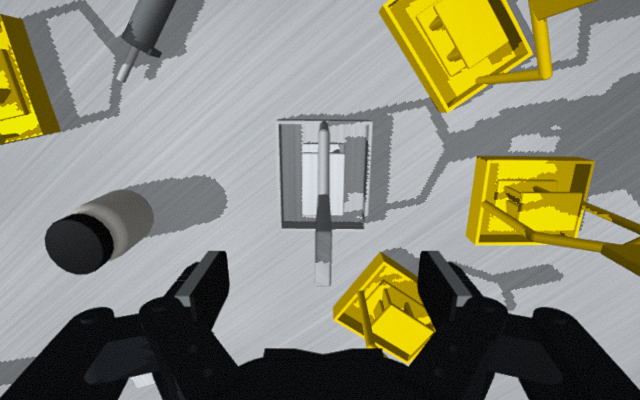

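The tab at (323,260) is centred and square between the fingers. Closing and lifting.

Emit:
{"api": "servo_tool", "payload": {"commands": [[0,[0,0,0],0],[0,[0,0,0],0],[0,[0,0,0],0],[0,[0,0,0],0],[0,[0,0,0],0],[0,[0,0,0],0],[0,[0,0,0],0],[0,[-0.02,0,0],0],[0,[-0.03,0,0],0],[0,[-0.05,0,0],0],[0,[-0.05,0,0],0],[0,[0,0,0],0]], "grip_force": 60}}

```text
t: 3.85
tool_pos: [0.4558, -0.289, 0.2105]
eef_rot: [1.675, 0.82, -1.668]
force: [0.0, -0.7, -5.9]
opening: 0.051
```

Run:
```python
from h import *
s=env.get_state();print(s['tool_pos'],s['force'],s['opening'])
c=cam('wrist');im=env.read_camera('wrist')[:,:,::-1].copy();cv2.imwrite('pics/w3.png',im)
d=env.read_camera('side')[:,:,::-1];cv2.imwrite('pics/s3.png',d)
a=cv2.resize(im,(480,300));b=cv2.resize(d[200:400,250:570],(480,300));cv2.imwrite('pics/z3.png',np.vstack([a,b]))
```

```text
[ 0.45579216 -0.28904365  0.21048006] [ 0.04916234 -0.65370085 -5.94430109] 0.05052512504792783
```

View pics/z3.png

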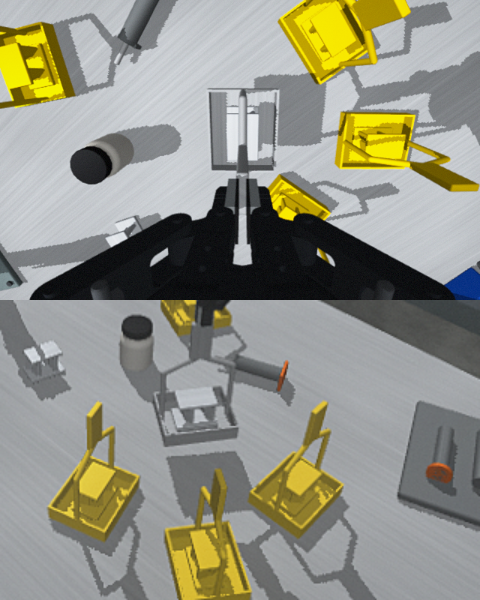

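The carrier is held level with a load of about 5.9 N. The arm is now clear of the scale, so I'll measure the hook in both fixed views.

Run:
```python
from h import *
a=env.read_camera('scene')[:,:,::-1];cv2.imwrite('pics/scene4.png',a);b=cv2.imread('pics/s3.png')
A=cv2.resize(a[150:250,410:530],None,fx=6,fy=6,interpolation=cv2.INTER_CUBIC)[:300,:400]
z=lambda i,x,y,w,h:cv2.resize(i[y:y+h,x:x+w],(400,300),interpolation=cv2.INTER_CUBIC)
o=np.vstack([np.hstack([z(a,420,160,80,60),z(b,215,95,60,45)]),np.hstack([z(a,430,170,120,125*0+90),z(b,200,70,100,75)*0+z(b,195,70,88,66)])])
o=np.vstack([np.hstack([z(a,420,160,80,60),z(b,215,95,60,45)]),np.hstack([z(a,430,215,100,75),z(b,205,145,80,60)])])
cv2.imwrite('pics/z4.png',o)
# tray centre in tool frame from w2 (tool still then at .148)
c=cam('wrist');s=env.get_state();Rm=R.from_rotvec(s['eef_rot']).as_matrix();dz=.148-s['tool_pos'][2]
P=np.mean([plane(c,*p,.024-dz) for p in[(278,120),(370,122),(365,228),(281,228)]],0)
T=plane(c,322,262,.19-dz)
print((Rm.T@(P-s['tool_pos'])),Rm.T@(T-s['tool_pos']))
```

```text
[0.12399933 0.00042855 0.00018379] [-0.04199618 -0.00175312 -0.00088648]
```

View pics/z4.png

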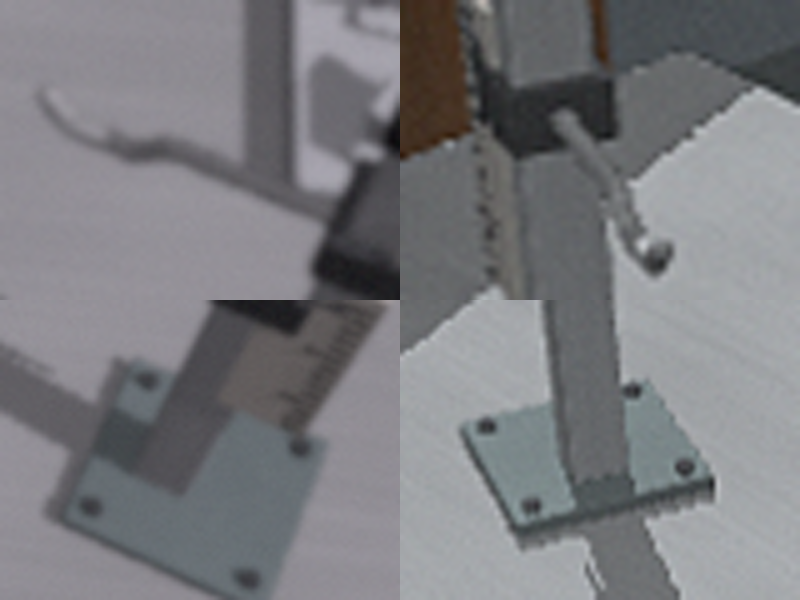

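Run:
```python
from h import *
S,D=cam('scene'),cam('side')
ps=[(466.75,235),(505,251.75),(491.75,284.5),(452.5,266.75)]
pd=[(205+x/5,145+y/5) for x,y in[(86,127),(232,90),(284,167),(131,206)]]
for c,q in((S,ps),(D,pd)):
    P=np.array([plane(c,*p,.013) for p in q]);m=P.mean(0)
    E=[np.degrees(np.arctan2(*(P[(i+1)%4]-P[i])[1::-1]))%90 for i in range(4)]
    print(m.round(4),np.round(E,1)); yaw=np.radians(np.mean(E)); u=np.array([np.cos(yaw),np.sin(yaw),0])
    col=m-.02*u; print('yaw',np.degrees(yaw),'col',col,'seat',col-.125*u,'tip',col-.158*u)
    for X in('tip',.158,.253),('seat',.125,.24),('armend',.1,.248):
        p=col-X[1]*u;p[2]=X[2];print(X[0],(proj(S,p)-[420,160])*5,(proj(D,p)-[215,95])*6.667+[400,0])
print(tri(S,(428.4,178.4),D,(253.2,132.0)))
```

```text
[0.5493 0.3395 0.013 ] [70.3 69.8 70.8 70.1]
yaw 70.26969433626923 col [0.54254206 0.32071972 0.013     ] seat [0.50034291 0.20305821 0.013     ] tip [0.48920234 0.17199557 0.013     ]
tip [37.71895767 84.26714253] [663.43259484 235.95289309]
seat [103.44336386 130.34686823] [638.66427075 229.49151267]
armend [161.41704155 142.86992125] [617.33833243 185.88716833]
[0.5461 0.3342 0.013 ] [71.7 70.2 70.5 70.3]
yaw 70.67982080917785 col [0.53946354 0.31531342 0.013     ] seat [0.49810769 0.19735285 0.013     ] tip [0.48718975 0.16621127 0.013     ]
tip [24.58333947 78.93783308] [668.74131997 242.6295924 ]
seat [ 90.4218101 124.558842 ] [643.18682598 236.09181378]
armend [148.27355601 136.68090526] [621.30831654 192.33674595]
(array([0.48800029, 0.175452  , 0.24692957]), np.float64(0.0016954185628715013))
```

Emit:
{"api": "servo_tool", "payload": {"commands": [[0,[-0.025,0,0],-0.03],[0,[-0.045,0,0],-0.06],[0,[-0.05,0,0],-0.06],[0,[-0.05,0,0],-0.055],[0,[-0.04,0,0],0],[0,[0,-0.005,-0.02],0],[0,[0,-0.01,-0.035],0],[0,[0,-0.0155,-0.05],0],[0,[0,-0.0155,-0.05],0],[0,[0,-0.0155,-0.05],0],[0,[0,-0.0155,-0.05],0],[0,[0,-0.0155,-0.05],0]]}}

```text
t: 5.2
tool_pos: [0.4578, -0.1587, 0.2893]
eef_rot: [1.448, 1.037, -1.453]
force: [0.7, -0.9, -6.3]
opening: 0.054
```

Emit:
{"api": "servo_tool", "payload": {"commands": [[0,[0,-0.0155,-0.05],0],[0,[0,-0.0155,-0.05],0],[0,[0,-0.0155,-0.05],0],[0,[0,-0.0155,-0.05],0],[0,[0,-0.0155,-0.05],0],[0,[0,-0.0155,-0.05],0],[0,[0,-0.0155,-0.05],0],[0,[0,-0.0155,-0.05],0],[0,[0,-0.0155,-0.05],0],[0,[0,-0.015,-0.04],0],[0,[0,0,-0.02],0],[0,[0,0,0],0]]}}

```text
t: 6.4
tool_pos: [0.4667, 0.0532, 0.2901]
eef_rot: [1.447, 1.035, -1.451]
force: [0.7, 0.9, -6.2]
opening: 0.053
```

Run:
```python
from h import *
s=env.get_state();Rm=R.from_rotvec(s['eef_rot']).as_matrix()
print(s['t'],s['tool_pos'],s['force'],s['opening'],'jaw',np.degrees(np.arctan2(*Rm[1::-1,2])))
seat=np.array([.4995,.203,.24]);print('tool to seat',Rm.T@(seat-s['tool_pos']))
im={n:env.read_camera(n)[:,:,::-1].copy() for n in('scene','side','wrist')}
for n in im:cv2.imwrite(f'pics/{n}5.png',im[n])
z=lambda i,x,y,w,h:cv2.resize(i[y:y+h,x:x+w],(400,300),interpolation=cv2.INTER_CUBIC)
cv2.imwrite('pics/z5.png',np.vstack([np.hstack([z(im['scene'],380,120,160,120),z(im['side'],190,70,160,120)]),np.hstack([z(im['wrist'],0,0,640,400),z(im['side'],230,90,80,60)])]))
```

```text
6.4 [0.46671674 0.05324845 0.29006933] [ 0.66987395  0.88774311 -6.23002425] 0.052913046652937994 jaw -108.96712507280185
tool to seat [ 0.04995472 -0.01755443 -0.1523272 ]
```

View pics/z5.png

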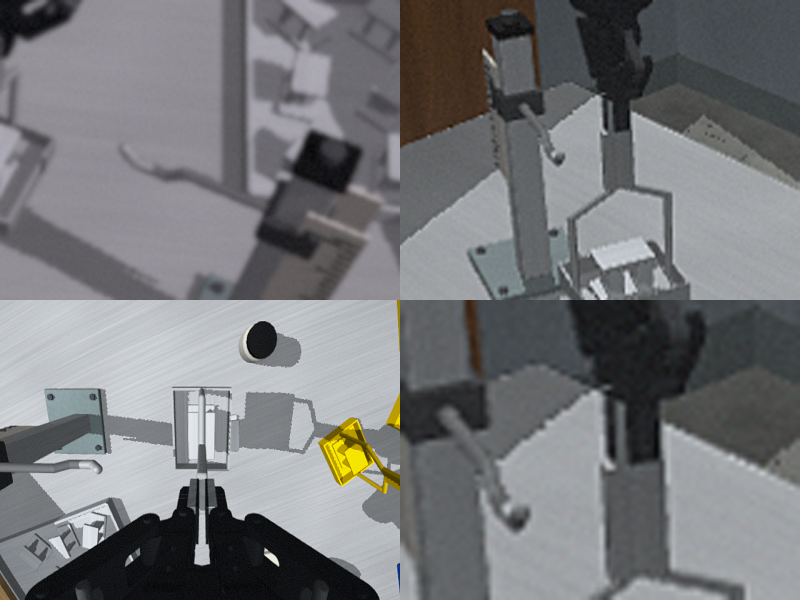

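The carrier hangs level and short of the hook. The wrist view shows the hook end-on, with its tip near (165,221). I'll zoom in there to fix the lateral offset.

Run:
```python
import cv2
i=cv2.imread('pics/wrist5.png')[190:250,0:200];cv2.imwrite('pics/z6.png',cv2.resize(i,None,fx=4,fy=4,interpolation=cv2.INTER_CUBIC))
```

```text
(no output)
```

View pics/z6.png

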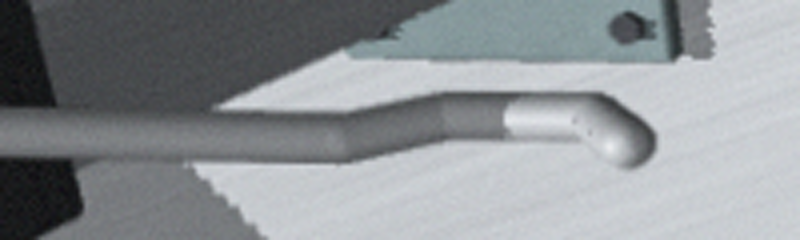

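Run:
```python
from h import *
s=env.get_state();c=cam('wrist');Rm=R.from_rotvec(s['eef_rot']).as_matrix()
g=lambda x,y,z:plane(c,x/4,190+y/4,z)
A=g(518,116,.235);print('seat',A,'tool',Rm.T@(A+[0,0,.005]-s['tool_pos']))
for a,b,z in(((445,116),(590,116),.235),((20,131),(340,136),.248)):
    d=g(*a,z)-g(*b,z);print(np.degrees(np.arctan2(d[1],d[0])),np.linalg.norm(d))
print('tip',g(632,145,.248),s['tool_pos'],s['force'])
B=cam('wrist');P=[plane(B,*p,.013) for p in[(82,530/1.33-300/1.33+0)]]
```

```text
seat [0.50139366 0.20271885 0.235     ] tool [ 0.05098833 -0.0171375  -0.15406141]
71.10520347295454 0.029889369409289067
70.43572294575092 0.066789514266572
tip [0.49097437 0.17507627 0.248     ] [0.46722631 0.05156767 0.29113057] [ 0.80088002 -0.91489269 -6.2536159 ]
```

Emit:
{"api": "servo_tool", "payload": {"commands": [[0,[-0.01,-0.02,-0.02],0],[0,[0,-0.023,-0.03],0],[0,[0,0,-0.035],0],[0,[0,0,-0.035],0],[0,[0,0,-0.035],0],[0,[0,0,-0.035],0],[0,[0,0,-0.035],0],[0,[0,0,-0.035],0],[0,[0,0,-0.035],0],[0,[0,0,-0.035],0],[0,[0,0,-0.03],0],[0,[0,0,-0.02],0]]}}

```text
t: 7.75
tool_pos: [0.5012, 0.2025, 0.2952]
eef_rot: [1.449, 1.033, -1.45]
force: [-1.1, 0.3, -5.7]
opening: 0.052
```

Emit:
{"api": "servo_tool", "payload": {"commands": [[0,[0,0,-0.005],0],[0,[0,0,0],0],[0,[0,0,0],0]]}}

```text
t: 8.05
tool_pos: [0.5014, 0.2028, 0.2956]
eef_rot: [1.45, 1.033, -1.451]
force: [-0.1, -0.4, -6.0]
opening: 0.05
```

Run:
```python
from h import *
s=env.get_state();Rm=R.from_rotvec(s['eef_rot']).as_matrix();c=cam('wrist')
print(s['t'],s['tool_pos'],s['force'],'jaw',np.degrees(np.arctan2(*Rm[1::-1,2])),'tool->seat',Rm.T@([.5014,.2027,.24]-s['tool_pos']))
b=cam('side');a=env.read_camera('side')[:,:,::-1];w=env.read_camera('wrist')[:,:,::-1]
cv2.imwrite('pics/z7.png',np.vstack([cv2.resize(a[70:190,180:340],(480,300),interpolation=cv2.INTER_CUBIC),cv2.resize(w,(480,300))]))
```

```text
8.05 [0.50139176 0.20280748 0.2956147 ] [-0.05610533 -0.35013239 -6.0457431 ] jaw -109.09719949498616 tool->seat [5.56147206e-02 4.58232580e-05 8.19911723e-05]
```

View pics/z7.png

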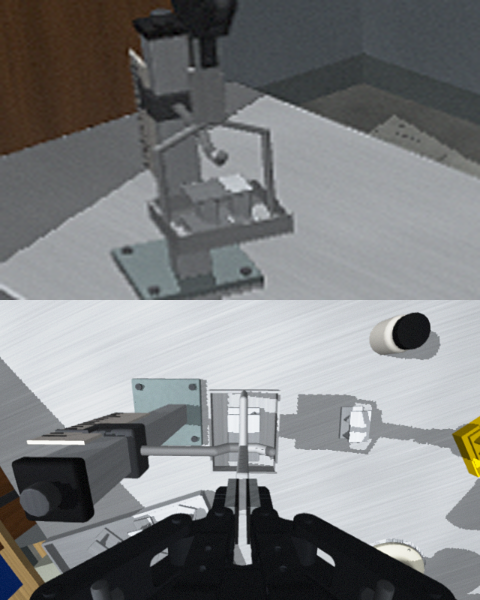

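The hook passes under the bail's apex, and the tip shows beyond it at (215,155) in the side crop. Lowering slowly and watching the force.

Emit:
{"api": "servo_tool", "payload": {"commands": [[0,[0.006,0,0],0],[0,[0.0075,0,0],0],[0,[0.0075,0,0],0],[0,[0.0075,0,0],0],[0,[0.0075,0,0],0],[0,[0.0075,0,0],0],[0,[0.0075,0,0],0],[0,[0.0075,0,0],0],[0,[0.006,0,0],0],[0,[0.005,0,0],0]]}}

```text
t: 9.15
tool_pos: [0.5015, 0.2032, 0.2675]
eef_rot: [1.45, 1.033, -1.45]
force: [-0.2, -0.0, -6.5]
opening: 0.045
```

Emit:
{"api": "servo_tool", "payload": {"commands": [[0,[0.005,0,0],0],[0,[0.005,0,0],0],[0,[0.005,0,0],0],[0,[0.005,0,0],0],[0,[0.005,0,0],0],[0,[0.005,0,0],0],[0,[0.005,0,0],0],[0,[0.005,0,0],0]]}}

```text
t: 9.95
tool_pos: [0.5017, 0.2033, 0.2518]
eef_rot: [1.45, 1.033, -1.45]
force: [-0.4, 0.5, -4.5]
opening: 0.054
```

Emit:
{"api": "servo_tool", "payload": {"commands": [[0,[0.006,0,0],0],[0,[0.006,0,0],0],[0,[0.006,0,0],0],[0,[0.006,0,0],0],[0,[0.006,0,0],0],[0,[0.006,0,0],0],[0,[0.006,0,0],0],[0,[0.006,0,0],0],[0,[0.006,0,0],0],[0,[0.006,0,0],0],[0,[0.005,0,0],0],[0,[0.003,0,0],0]]}}

```text
t: 11.15
tool_pos: [0.5017, 0.2033, 0.2245]
eef_rot: [1.45, 1.033, -1.45]
force: [-0.0, -1.0, -1.8]
opening: 0.057
```

Emit:
{"api": "servo_tool", "payload": {"commands": [[0,[0,0,0],0],[0,[0,0,0],0],[0,[0,0,0],0]]}}

```text
t: 11.45
tool_pos: [0.5016, 0.2033, 0.2246]
eef_rot: [1.45, 1.033, -1.45]
force: [-1.0, -0.4, -1.5]
opening: 0.057
```

Run:
```python
from h import *
F=[]
for i in range(12):
    env.read_camera('wrist');F.append(env.get_state()['force'][2])
print(np.round(F,2),np.mean(F),env.get_state()['tool_pos'],env.get_state()['t'])
```

```text
[-1.46 -1.96 -1.44 -1.14 -1.   -2.26 -1.44 -1.08 -0.63 -1.87 -2.01 -1.13] -1.450366110988769 [0.50159748 0.20323772 0.22453632] 12.05
```

Emit:
{"api": "servo_tool", "payload": {"commands": [[0,[0.004,0,0],0],[0,[0.005,0,0],0],[0,[0.005,0,0],0],[0,[0.005,0,0],0],[0,[0.005,0,0],0],[0,[0.004,0,0],0],[0,[0.003,0,0],0],[0,[0,0,0],0],[0,[0,0,0],0],[0,[0,0,0],0]]}}

```text
t: 13.05
tool_pos: [0.5016, 0.2032, 0.2122]
eef_rot: [1.45, 1.033, -1.45]
force: [0.2, -0.0, -0.3]
opening: 0.047
```

Run:
```python
from h import *
F=[]
for i in range(25):
    env.read_camera('wrist');F.append(env.get_state()['force'])
print(np.mean(F,0),np.std(F,0)/5,env.get_state()['tool_pos'],env.get_state()['t'])
```

```text
[ 0.21777629  0.21972095 -0.21156449] [0.08329796 0.07717471 0.08850761] [0.50157107 0.20326577 0.2121142 ] 14.3
```

Emit:
{"api": "servo_tool", "payload": {"commands": [[0,[0.002,0,0],0],[0,[0.002,0,0],0],[0,[0,0,0],0],[0,[0,0,0],0],[0.15,[0,0,0],0],[0.3,[0,0,0],0],[0.5,[0,0,0],0],[0.6,[0,0,0],0],[0.6,[0,0,0],0],[0.6,[0,0,0],0]], "grip_force": 20}}

```text
t: 15.3
tool_pos: [0.5016, 0.2032, 0.2105]
eef_rot: [1.45, 1.033, -1.45]
force: [-0.5, -0.0, -0.2]
opening: 0.601
```

Emit:
{"api": "servo_tool", "payload": {"commands": [[0.6,[-0.02,0,0],0],[0.6,[-0.05,0,0],0],[0.6,[-0.05,0,0],0],[0.6,[-0.05,0,0],0],[0.6,[-0.05,0,0],0],[0.6,[-0.05,0,0],0],[0.6,[-0.05,0,0],0],[0.6,[0,0,0],0],[0.6,[0,0,0],0],[0.6,[0,0,0],0]]}}

```text
t: 16.3
tool_pos: [0.501, 0.203, 0.3374]
eef_rot: [1.448, 1.033, -1.452]
force: [0.2, -0.3, -0.9]
opening: 0.601
```

Run:
```python
from h import *
s=env.get_state();print(s['t'],s['tool_pos'],s['force'],s['opening'])
L=[]
for i in range(20):
    a=env.read_camera('side')
    if i in(0,10,19):L.append(a.astype(int))
print([np.abs(L[i]-L[2])[70:230,180:340].mean() for i in(0,1)],[(np.abs(L[i]-L[2])[70:230,180:340].max(2)>40).sum() for i in(0,1)])
w=env.read_camera('wrist')[:,:,::-1]
cv2.imwrite('pics/z8.png',np.vstack([cv2.resize(L[2][70:190,180:340,::-1].astype(np.uint8),(480,300),interpolation=cv2.INTER_CUBIC),cv2.resize(w,(480,300))]))
```

```text
16.3 [0.50101066 0.20302644 0.33742233] [ 0.17083828 -0.30167343 -0.88448437] 0.6008801511314374
[np.float64(2.0410026041666667), np.float64(2.0133984375)] [np.int64(1), np.int64(0)]
```

View pics/z8.png

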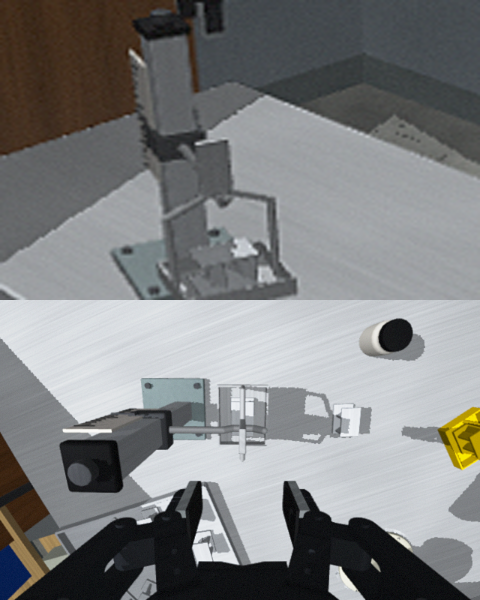

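The carrier hangs upright in the saddle with the fingers clear, and the side frames over the last second show no motion. I'll let it settle a little longer and then hand in.

Emit:
{"api": "servo_tool", "payload": {"commands": [[0.6,[0,0,0],0],[0.6,[0,0,0],0],[0.6,[0,0,0],0],[0.6,[0,0,0],0],[0.6,[0,0,0],0],[0.6,[0,0,0],0],[0.6,[0,0,0],0],[0.6,[0,0,0],0],[0.6,[0,0,0],0],[0.6,[0,0,0],0],[0.6,[0,0,0],0],[0.6,[0,0,0],0]]}}

```text
t: 18.55
tool_pos: [0.5016, 0.2032, 0.3385]
eef_rot: [1.45, 1.033, -1.45]
force: [0.5, -0.7, 0.0]
opening: 0.595
```

Emit:
{"api": "servo_tool", "payload": {"commands": [[0.6,[0,0,0],0],[0.6,[0,0,0],0],[0.6,[0,0,0],0],[0.6,[0,0,0],0],[0.6,[0,0,0],0],[0.6,[0,0,0],0],[0.6,[0,0,0],0],[0.6,[0,0,0],0],[0.6,[0,0,0],0],[0.6,[0,0,0],0],[0.6,[0,0,0],0],[0.6,[0,0,0],0]]}}

```text
t: 19.75
tool_pos: [0.5016, 0.2032, 0.3385]
eef_rot: [1.45, 1.033, -1.45]
force: [0.3, -0.5, -0.4]
opening: 0.604
```

```bash
python3 -c "
from h import *
print(env.hand_in(),env.get_state()['t'])"
```

```text
the job is handed in; nothing more can be done
the job is handed in; nothing more can be done
```

The carrier is hanging from the hook's saddle and the job is handed in; no verdict was reported. I gripped the steel carrier by its tab, passed the hook under the bail and lowered it at about 2–3 cm/s. I let go only when the arm carried about 0.2 N or less; the last 1.6 mm down to release was not averaged again.

- **Weight:** it read about 6 N (0.6 kg) on the arm. The tool went down about 52 mm after contact, which agrees with about 51 mm expected from the spring.
- **Last checks:** side-camera frames over one second, starting about a second after release, showed no visible motion. The carrier looked upright, with the fingers well above it. I then waited about 2.4 s more before handing in, at just under 20 s of the 45 s.
- **Not measured directly:** I could not read the hook's position or speed. Its drop and stillness come from the tool height, force readings and pictures. I did not measure the jar, casting and dispenser again at the end; nothing in the moves or the readings suggested contact with them.

No check failed or disagreed beyond force-reading noise of about 0.5 N.

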